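# Clamp the photomask: turn the slip-clutch knob to its first click

### The arm

A 7-joint arm with a two-finger parallel gripper is mounted at the origin on the work surface. World frame = base frame: x ahead of the robot, y to its left, z up, the work surface at z = 0. Lengths are in m, angles in rad, forces in N, time in s.
With the tool pointing down it reaches from about 0.4 to 0.875 m from the base axis. Payload 6.5 kg.
Tool frame: the origin (TCP) lies at the very end of the fingers, on their centre line; the grasp point (between the pads) lies 19 mm behind it; z points along the fingers, y is the direction in which the jaws open and shut (so a half turn about z gives the same grasp; the last joint's range is limited). The gripper opens to 88 mm and grips with 3 to 60 N. Pads are 18 mm wide; open, the fingers measure 123 mm over their backs; the gripper's body (75 mm by 187 mm) begins 45 mm behind the grasp point.
Start: joints at [1.108, 0.536, -0.004, 1.538, 0.003, 1.067, -0.071], TCP at [0.251, -0.599, 0.239] pointing down, gripper open.
Joint ranges: [-2.7, 2.7], [-0.37, 2.16], [-1.27, 1.26], [0.24, 2.4], [-1.31, 4.45], [0.19, 1.91], [-2.76, 2.76]. Speed limits (rad/s): [2.39, 2.39, 3.14, 3.14, 3.14, 3.14, 3.14].

### API

Orientations are given as a unit quaternion [x, y, z, w].
In Python, from bench import arm, fingers, camera, get_calibration, masks_of, spot_point, read_t, read_joint_pos, read_qvel, read_joint_torque, read_ee_pos, read_eef_rot, read_force, read_wrist_torque, read_finger_gap gives the robot as it stands. The module is installed in compiled form; this text tells all that it offers. Calls block until the motion is done:
- arm.reach(position, orientation): joint-space move of the TCP to a pose.
- arm.move_straight(position, max_speed=0.15, orientation=None): straight line of the TCP; orientation=None keeps the orientation; max_speed is the mean speed in m/s.
- arm.movej(angles): joint-space move.
- fingers.command_gripper(opening, grasp_force=None): finger opening in m; grasp_force is the grip in N (None keeps the last); returns when the fingers have stopped.
- arm.wait(seconds).
- arm.inverse_kinematics(position, orientation): joint angles nearest the present ones, or None.
- camera(name): name is "scene" or "top" or "wrist"; returns (picture, depth): 384x512x3 uint8, blue, green, red; 384x512 float32, m along the optical axis (not along the pixel's ray), 0 where there is no reading.
- get_calibration(name): a dict with "fov_y" (degrees; the focal length in pixels is half the picture's height over the tangent of half this angle, whatever the lens; pixels are square), "cx", "cy" (the principal point, pixels), "pose" (4x4, takes a point from camera to world coordinates). Camera axes: x right, y down, z forward; pixel columns grow to the right and rows downward; lengths in m; the calibration is good to about 2 mm. The wrist camera is an equidistant fisheye: a pixel r from the principal point sees the ray r / f radians off the axis. A picture is of the moment at which its call begins: read the wrist's pose just before it. get_calibration takes no time and is no camera call; for the wrist camera it gives the pose at the moment of the call.
A pose or a line that the arm cannot do raises arm.PlanningError and nothing moves.
- arm.job_done(): hands the job in, once; it reports no verdict.
Trained networks look in the newest picture that a camera, given by its name, has taken for a name from the list of things; names that differ only in an ending like _2 or _b are one class to them, and where a whole thing is asked for, a point or a joint stands for the part that bears it (a point fixed in the world has none). Each returns a list of dicts, best first, with "score" (0 to 1); they miss things now and then, are a little off and sometimes report something else, mostly with a low value. They report only what shows in the picture. A call takes as long as a camera call. They do not tell look-alikes from the thing itself.
- masks_of(thing, camera): "region" (384x512 bool, what is visible of it) and "bbox" ([centre column, centre row, width, height] in pixels, round what is visible of it).
- spot_point(thing, camera): "at" ([column, row] in pixels: a listed point, or the origin of a listed thing).
Readings, each from a call of its own:
- read_t(): time.
- read_joint_pos(): joint angles.
- read_qvel(): joint speeds.
- read_joint_torque(): joint torques, N m.
- read_ee_pos(): TCP position.
- read_eef_rot(): TCP orientation.
- read_force(): force on the tool from outside, world axes, zero at the start.
- read_wrist_torque(): the same for the moment, N m.
- read_finger_gap(): finger opening in m.
Only numpy, scipy, OpenCV 4.12 (cv2) and the standard library are available. Lean on these libraries where they do the work, as an engineer would, in place of code of your own. Each camera call takes 0.05 s, during which the arm holds its last target.

### The job

One of the two mask holders on the bench has a glass photomask plate lying in it. Clamp that plate: turn its holder's wing knob clockwise (seen from above) so that the finger pushes the plate home against the far pins, and stop at the first click of the knob's slip clutch, before a second one. Then let go, leaving the empty holder's knob and the loupe as they are.

Things in the scene. Friction and masses are not known exactly. Their poses are not given: they have to be found in the camera images.
- holder: The holder with the plate: grey base plate 190 x 140 x 12 mm fixed to the bench. Origin on the bench under the knob's axis; x points to the two far pins (steel, 10 mm across, tops 22 mm above the bench). Under the knob a steel hub 34 mm across carries the finger, a steel bar reaching 61 mm from the axis, 15 to 30 mm above the bench, with a white roller 12 mm across on its end.
- holder_grip (a point): Wing knob of the holder that has the plate: black disc 44 mm across, 8 mm thick, carrying an upright bar 44 mm long, 14 wide, 36 tall. This point is on the knob's vertical axis, 78 mm above the bench, 12 mm below the bar's top, 24 mm above the disc's top. x runs level along the bar (towards the end with the white line), y across its 14 mm width, z up; it turns with the knob.
- holder_finger (a joint): Angle of the clamp finger about the knob's axis, rad, growing clockwise from above. Starts at 0.10 to 0.45, meets the plate at 0.66 to 0.75 and stops at about 0.83 with the plate against the far pins. Resists with about 0.05 N m; stays where it is left. Until the clutch slips the knob's bar lies in line with the finger and turns with it; after a click it points further clockwise.
- holder_knob (a joint): Clutch slip: the knob's turn clockwise relative to the finger, rad. 0 until the finger has stopped. Then resistance grows to 0.2 to 0.3 N m at 0.13 and falls to almost nothing at 0.4; the first click is made at 0.26. The next notch is at 0.52; turning on, resistance peaks again at 0.65 and the second click is made at 0.79. It stays where it is left, and must end between the two clicks.
- plate: Loose square glass photomask plate 100 x 100 x 5 mm, about 120 g, greyish with a 4 x 4 grid of darker fields, lying flat on the base plate of one holder, its top 17 mm above the bench. Origin at the centre of its underside, z up. It starts 4 to 7 mm short of the far pins.
- home (a point): Point fixed on the loaded holder, 12 mm above the bench, where the plate's origin lies when it is seated against the two far pins. Its x axis points from the knob to the far pins, the way the plate slides.
- spare_wing (a point): Top of one end of the wing bar (the end with the white line) of the empty holder's knob, 90 mm above the bench, 22 mm from that knob's axis. That holder is the same in every way but holds no plate. To be left as it is.
- loupe: Bystander: a loose black eye loupe standing on the bench, 38 mm across, 42 mm tall. Origin at the centre of its underside. To be left as it is.
There are look-alikes about, which are no part of the job. What is shaped like the holder but pink or red is not meant.

How it is judged:
By the outcome, as a careful person would: the job done as asked, in the order asked, and still so for the second after the job is handed in, with the robot touching nothing.
It also fails if it takes over 48 s, if anything falls off the work surface, if the arm or the gripper's body presses on something with over 40 N, if the wrist force passes 120 N, or if a joint passes its speed limit or range.

## Working session

There is one attempt and no reset: what is moved stays moved. The work goes in short steps, each a Python script; the robot and the scene stay as the last script left them, time stands still between calls to the robot, and variables do not carry over. Pictures are saved under pics/ and viewed, and the job is handed in when it is done.

```bash
mkdir -p pics; ls
cat > h.py <<'E'
import numpy as np, cv2
from bench import *
def ray(c,px,cal=None):
    cal=cal or get_calibration(c); f=192/np.tan(np.radians(cal["fov_y"])/2)
    x=(px[0]-cal["cx"])/f; y=(px[1]-cal["cy"])/f
    if c=="wrist":
        r=np.hypot(x,y); d=np.array([x/r*np.sin(r),y/r*np.sin(r),np.cos(r)]) if r>1e-9 else np.array([0,0,1.])
    else: d=np.array([x,y,1.])
    P=np.array(cal["pose"]); return P[:3,3],P[:3,:3]@d
def at_z(c,px,z,cal=None):
    o,d=ray(c,px,cal); return o+d*(z-o[2])/d[2]
def proj(c,p,cal=None):
    cal=cal or get_calibration(c); f=192/np.tan(np.radians(cal["fov_y"])/2)
    P=np.array(cal["pose"]); q=P[:3,:3].T@(np.array(p)-P[:3,3])
    if c=="wrist":
        r=np.hypot(q[0],q[1]); th=np.arctan2(r,q[2]); return np.array([cal["cx"]+f*th*q[0]/r,cal["cy"]+f*th*q[1]/r])
    return np.array([cal["cx"]+f*q[0]/q[2],cal["cy"]+f*q[1]/q[2]])
def tri(a,b):
    (o1,d1),(o2,d2)=a,b
    d1=d1/np.linalg.norm(d1);d2=d2/np.linalg.norm(d2)
    A=np.stack([d1,-d2],1); s=np.linalg.lstsq(A,o2-o1,rcond=None)[0]
    p,q=o1+s[0]*d1,o2+s[1]*d2
    return (p+q)/2,np.linalg.norm(p-q)
E
python3 - <<'E'
from h import *
print(read_t())
for c in ["scene","top","wrist"]:
    im,d=camera(c); cv2.imwrite(f"pics/{c}0.png",im); np.save(f"{c}0d.npy",d)
    k=get_calibration(c); print(c,k["fov_y"],k["cx"],k["cy"],np.round(k["pose"],3).tolist())
    for t in ["holder","plate","loupe"]:
        print(t,[(round(m["score"],2),np.round(m["bbox"]).tolist()) for m in masks_of(t,c)])
    for t in ["holder_grip","spare_wing","plate","home"]:
        print(t,[(round(m["score"],2),np.round(m["at"],1).tolist()) for m in spot_point(t,c)])
print(read_t())
E
```

```text
pics
0.0
scene 51.00469046167196 258.68199499809276 196.424202965283 [[-0.284, 0.6, -0.747, 1.181], [0.959, 0.165, -0.233, 0.139], [-0.017, -0.783, -0.622, 0.719], [0.0, 0.0, 0.0, 1.0]]
holder [(0.93, [119.0, 219.0, 96.0, 77.0]), (0.93, [210.0, 172.0, 80.0, 62.0]), (0.75, [205.0, 241.0, 91.0, 80.0])]
plate []
loupe [(0.82, [311.0, 213.0, 16.0, 24.0])]
holder_grip [(0.79, [214.2, 200.5]), (0.59, [126.3, 184.8]), (0.46, [216.7, 146.5]), (0.39, [201.2, 252.0])]
spare_wing [(0.82, [399.8, 252.1])]
plate [(0.81, [203.8, 247.1])]
home [(0.8, [199.7, 180.9]), (0.73, [106.2, 227.7]), (0.61, [202.5, 255.0])]
top 57.91339915821847 256.9865612679972 185.32705623706389 [[-0.022, -0.988, 0.155, 0.299], [-0.999, 0.027, 0.029, -0.113], [-0.033, -0.155, -0.987, 1.011], [0.0, 0.0, 0.0, 1.0]]
holder [(0.88, [335.0, 246.0, 76.0, 82.0]), (0.69, [385.0, 157.0, 66.0, 74.0]), (0.4, [295.0, 173.0, 29.0, 17.0]), (0.15, [296.0, 148.0, 36.0, 38.0])]
plate [(0.6, [296.0, 146.0, 38.0, 39.0])]
loupe []
holder_grip [(0.81, [393.5, 176.2]), (0.51, [337.8, 273.3]), (0.5, [297.2, 173.4])]
spare_wing [(0.45, [137.7, 154.7])]
plate [(0.88, [298.8, 146.3])]
home [(0.92, [387.3, 144.2]), (0.6, [341.1, 233.5]), (0.57, [295.5, 144.0])]
wrist 65.70646984690485 256.21316371778363 191.77069654600936 [[0.386, -0.877, -0.287, 0.326], [-0.923, -0.366, -0.12, -0.568], [0.0, 0.311, -0.951, 0.385], [0.0, 0.0, 0.0, 1.0]]
holder [(0.78, [79.0, 72.0, 137.0, 145.0]), (0.62, [219.0, 4.0, 19.0, 8.0])]
plate []
loupe []
holder_grip [(0.95, [23.2, 113.1])]
spare_wing []
plate []
home [(0.72, [79.7, 52.6])]
1.2
```

```bash
python3 -c "
import cv2
for c in ['scene','top']:
    i=cv2.imread(f'pics/{c}0.png'); cv2.imwrite(f'pics/{c}0b.png',cv2.resize(i,(800,600),interpolation=cv2.INTER_CUBIC))"
```

```text
(no output)
```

View pics/scene0b.png

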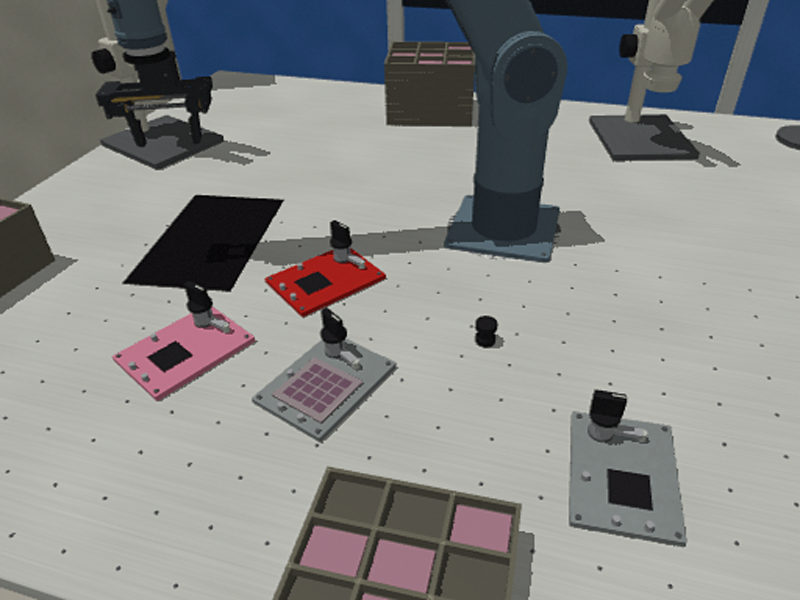

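View pics/top0b.png

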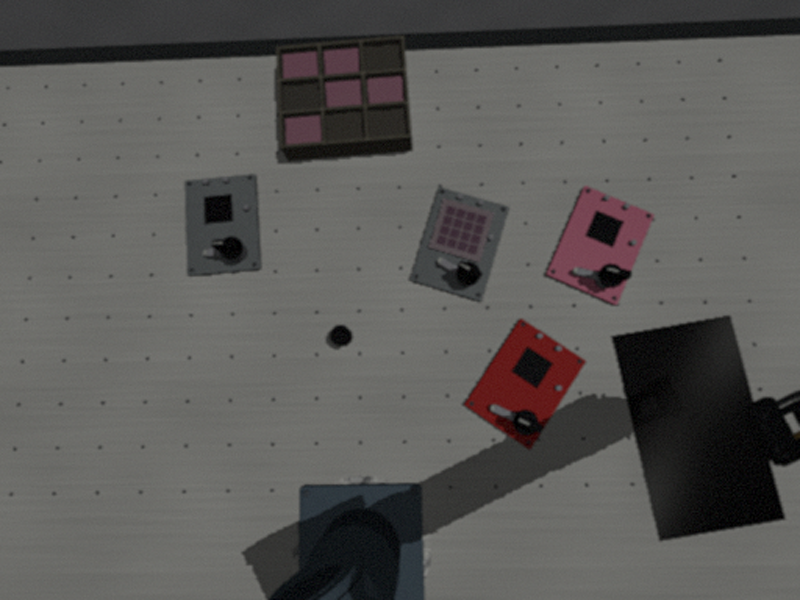

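View pics/wrist0.png

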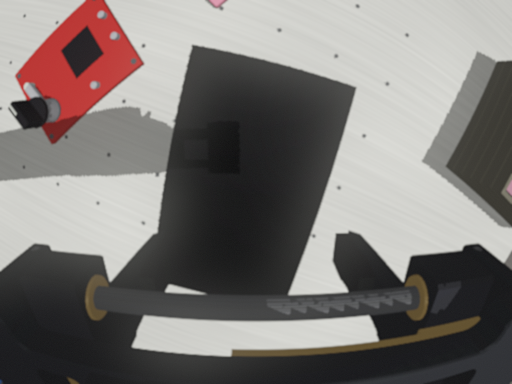

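Run:
```python
from h import *
print(tri(ray("scene",(214.2,200.5)),ray("top",(297.2,173.4))))
print("z=.078", at_z("scene",(214.2,200.5),.078), at_z("top",(297.2,173.4),.078))
print("plate", at_z("scene",(203.8,247.1),.012), at_z("top",(298.8,146.3),.012))
print("home", at_z("scene",(202.5,255),.012), at_z("top",(295.5,144),.012))
print("loupe",at_z("scene",(311,213),.02)); print("spare",at_z("top",(137.7,154.7),.09),at_z("scene",(399.8,252.1),.09))
im=cv2.imread("pics/scene0.png"); cv2.imwrite("pics/crop1.png",cv2.resize(im[180:290,150:270],None,fx=5,fy=5,interpolation=cv2.INTER_CUBIC))
k=get_calibration("wrist")["pose"]; R=np.array(k)
from scipy.spatial.transform import Rotation as Ro
q=read_eef_rot(); T=Ro.from_quat(q).as_matrix(); print(q,"\n",T.round(3)); print("cam in tool",(T.T@(R[:3,3]-read_ee_pos())).round(4),"\n",(T.T@R[:3,:3]).round(3))
```

```text
(array([ 0.47314363, -0.19550678,  0.09230104]), np.float64(0.0021095142997954765))
z=.078 [ 0.45715457 -0.20424432  0.078     ] [ 0.47548858 -0.19577891  0.078     ]
plate [ 0.55841137 -0.1976977   0.012     ] [ 0.56930235 -0.20962609  0.012     ]
home [ 0.58363283 -0.19053936  0.012     ] [ 0.57661196 -0.2001833   0.012     ]
loupe [0.37273164 0.03157454 0.02      ]
spare [0.53807214 0.24132279 0.09      ] [0.52863079 0.24710451 0.09      ]
[ 9.80381377e-01  1.97110007e-01 -2.08670408e-05  1.40142810e-05] 
 [[ 0.922  0.386 -0.   ]
 [ 0.386 -0.922 -0.   ]
 [-0.     0.    -1.   ]]
cam in tool [ 0.0811  0.0003 -0.1462] 
 [[-0.001 -0.951 -0.311]
 [ 1.    -0.001 -0.   ]
 [-0.    -0.311  0.951]]
```

View pics/crop1.png

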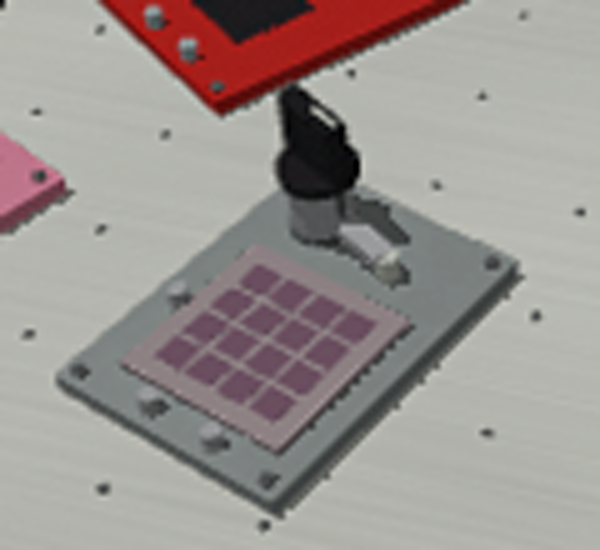

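```bash
cat >> h.py <<'E'
from scipy.spatial.transform import Rotation as Ro
def down(yaw): # tool x axis at world angle yaw, z down
    c,s=np.cos(yaw),np.sin(yaw)
    return Ro.from_matrix(np.array([[c,s,0],[s,-c,0],[0,0,-1.]])).as_quat()
E
python3 - <<'E'
from h import *
for y in [2.0,1.5,1.2,.9,.6,.3,0,-.3,-1.5,-1.8,-2.1,-2.5,-2.9]:
    print(y,*[None if q is None else np.round(q,2).tolist() for q in [arm.inverse_kinematics([.473,-.197,.06],down(y))]])
try:
    arm.reach([.41,-.19,.20],down(0.2))
except arm.PlanningError as e: print(e)
print(read_t(),read_ee_pos())
k=get_calibration("wrist"); im,d=camera("wrist"); cv2.imwrite("pics/w1.png",im); np.save("w1d.npy",d); np.save("w1k.npy",k,allow_pickle=True)
for t in ["holder_grip","plate","home","holder"]:
    print(t,[(round(m["score"],2),np.round(m["at"],1).tolist()) for m in spot_point(t,"wrist")])
E
```

```text
2.0 [0.64, 0.62, -0.42, 1.99, 0.43, 0.61, 0.36]
1.5 [0.57, 0.61, -0.33, 1.99, 0.34, 0.59, -0.06]
1.2 [0.52, 0.6, -0.27, 2.0, 0.28, 0.58, -0.31]
0.9 [0.48, 0.6, -0.22, 2.0, 0.23, 0.57, -0.57]
0.6 [0.44, 0.59, -0.17, 2.0, 0.17, 0.56, -0.82]
0.3 [0.39, 0.59, -0.11, 2.0, 0.12, 0.56, -1.07]
0 [0.35, 0.59, -0.06, 2.01, 0.06, 0.55, -1.32]
-0.3 [0.3, 0.58, 0.01, 2.01, -0.01, 0.55, -1.56]
-1.5 [0.1, 0.6, 0.27, 2.02, -0.29, 0.55, -2.5]
-1.8 [0.04, 0.61, 0.34, 2.03, -0.37, 0.56, -2.73]
-2.1 [1.09, 0.9, -1.08, 1.97, 1.02, 0.95, 2.09]
-2.5 [1.09, 0.9, -1.08, 1.97, 1.02, 0.95, 1.69]
-2.9 [0.79, 0.67, -0.62, 1.98, 0.61, 0.68, 1.59]
2.8167 [ 0.41016696 -0.19102183  0.20018053]
holder_grip [(0.78, [281.4, 120.6]), (0.7, [301.6, 342.6]), (0.57, [484.2, 180.8])]
plate []
home [(0.89, [478.7, 103.1]), (0.66, [333.1, 261.9]), (0.53, [281.2, 119.6])]
holder [(0.81, [449.2, 167.0]), (0.65, [297.1, 304.3]), (0.63, [278.0, 113.9])]
```

View pics/w1.png

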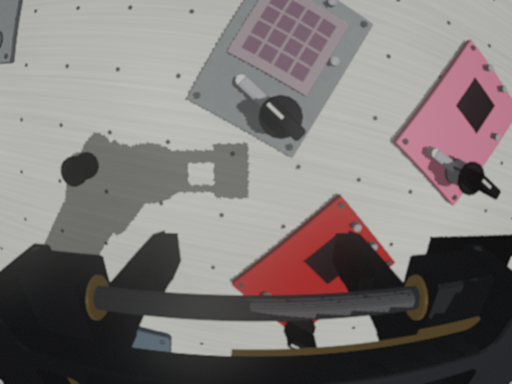

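Run:
```python
from h import *
k1=np.load("w1k.npy",allow_pickle=True).item(); d=np.load("w1d.npy")
g1=at_z("wrist",(281.4,120.6),.078,k1); print("grip1",g1)
arm.reach([.425,-.215,.20],down(0.75))
k=get_calibration("wrist"); im,d2=camera("wrist"); cv2.imwrite("pics/w2.png",cv2.resize(im,(800,600),interpolation=cv2.INTER_CUBIC)); cv2.imwrite("pics/w2s.png",im); np.save("w2d.npy",d2); np.save("w2k.npy",k,allow_pickle=True)
for t in ["holder_grip","plate","home"]:
    r=spot_point(t,"wrist"); print(t,[(round(m["score"],2),np.round(m["at"],1).tolist()) for m in r])
    if t=="holder_grip":
        for m in r: print(tri(ray("wrist",(281.4,120.6),k1),ray("wrist",m["at"],k)), at_z("wrist",m["at"],.078,k))
# depth cloud of both
for kk,dd,n in [(k1,d,1),(k,d2,2)]:
    f=192/np.tan(np.radians(kk["fov_y"])/2); P=np.array(kk["pose"])
    V,U=np.mgrid[0:384,0:512]; x=(U-kk["cx"])/f;y=(V-kk["cy"])/f; r=np.hypot(x,y)+1e-9
    m=(dd>0)&(r<1.4); s=np.tan(r)/r
    C=np.stack([x*s*dd,y*s*dd,dd],-1)[m]; W=C@P[:3,:3].T+P[:3,3]
    pix=np.stack([U[m],V[m]],-1)
    near=np.hypot(W[:,0]-.473,W[:,1]+.197)<.06
    top=near&(W[:,2]>.082)&(W[:,2]<.1)
    T=W[top]; print(n,"bar top",len(T),T[:,2].mean() if len(T) else 0)
    if len(T)>5:
        (cx,cy),(w,h),a=cv2.minAreaRect((T[:,:2]*1000).astype(np.float32)); print("rect",cx,cy,w,h,a)
        c=T[:,:2]-T[:,:2].mean(0); u,sv,vt=np.linalg.svd(c,full_matrices=False); print(T[:,:2].mean(0),vt[0],np.degrees(np.arctan2(vt[0,1],vt[0,0])))
    for lo,hi in [(0.05,.058),(.026,.034),(.01,.02)]:
        b=near&(W[:,2]>lo)&(W[:,2]<hi); print(lo,b.sum(),W[b].mean(0) if b.any() else 0)
```

```text
grip1 [ 0.47420497 -0.2015004   0.078     ]
holder_grip [(0.98, [190.4, 335.4]), (0.8, [282.9, 140.2])]
(array([ 0.48662992, -0.1679193 ,  0.34584152]), np.float64(0.01571836241902975)) [ 0.22212354 -0.2886104   0.078     ]
(array([ 0.47508369, -0.19854933,  0.11022965]), np.float64(0.0019854827927398106)) [ 0.47270146 -0.20402368  0.078     ]
plate [(0.65, [329.6, 68.0])]
home [(0.57, [453.2, 219.5]), (0.56, [251.1, 280.9])]
1 bar top 799 0.09042262463626058
rect 476.7184753417969 -201.84915161132812 43.92354202270508 14.306390762329102 57.290733337402344
[ 0.47671603 -0.20182849] [-0.52968443 -0.84819479] -121.98413570334124
0.05 799 [ 0.47661787 -0.20184396  0.05463052]
0.026 466 [ 0.4977127  -0.16846982  0.02951218]
0.01 4371 [ 0.48903892 -0.1933234   0.01329392]
2 bar top 800 0.09033315418323794
rect 476.3707580566406 -201.92361450195312 44.295494079589844 14.380794525146484 57.341522216796875
[ 0.47689636 -0.20096577] [-0.52795952 -0.84926954] -121.86769106630523
0.05 757 [ 0.47557585 -0.20137174  0.05468673]
0.026 494 [ 0.49756291 -0.16842855  0.02951179]
0.01 4235 [ 0.48877737 -0.19182723  0.01328364]
```

View pics/w2.png

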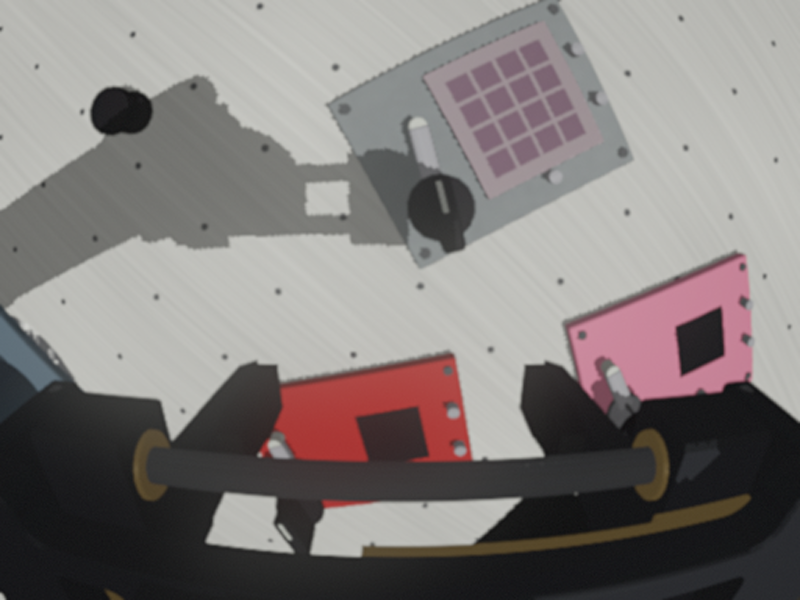

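Run:
```python
from h import *
x,y,yaw=.4766,-.2018,1.004
arm.reach([x,y,.13],down(yaw))
print(read_t(),read_ee_pos(),read_wrist_torque())
fingers.command_gripper(.06)
arm.move_straight([x,y,.060],0.08)
print(read_t(),read_ee_pos(),read_joint_pos().__class__,np.round(read_joint_pos(),3),np.round(read_force(),1),np.round(read_wrist_torque(),3))
fingers.command_gripper(.0,50)
print(read_t(),read_finger_gap(),np.round(read_force(),1),np.round(read_wrist_torque(),3),read_ee_pos())
im,_=camera("wrist"); cv2.imwrite("pics/w3.png",im)
im,_=camera("scene"); cv2.imwrite("pics/s3.png",cv2.resize(im[150:300,120:320],None,fx=4,fy=4))
```

```text
4.3 [ 0.4759978  -0.20136605  0.12958081] [-0.04909862 -0.03651503  0.0287002 ]
5.9083 [ 0.47696696 -0.20193004  0.06039144] <class 'numpy.ndarray'> [ 0.505  0.603 -0.243  1.985  0.251  0.581 -0.474] [ 0.2 -0.7  0.2] [-0.013 -0.038 -0.05 ]
6.6667 0.013480142567900182 [-0.3  0.3  0.1] [ 0.011  0.017 -0.024] [ 0.47655971 -0.20178294  0.06001143]
```

View pics/w3.png

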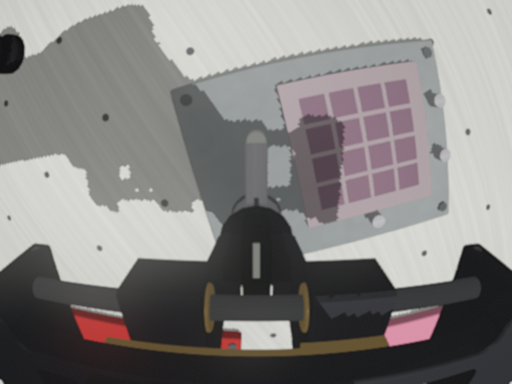

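View pics/s3.png

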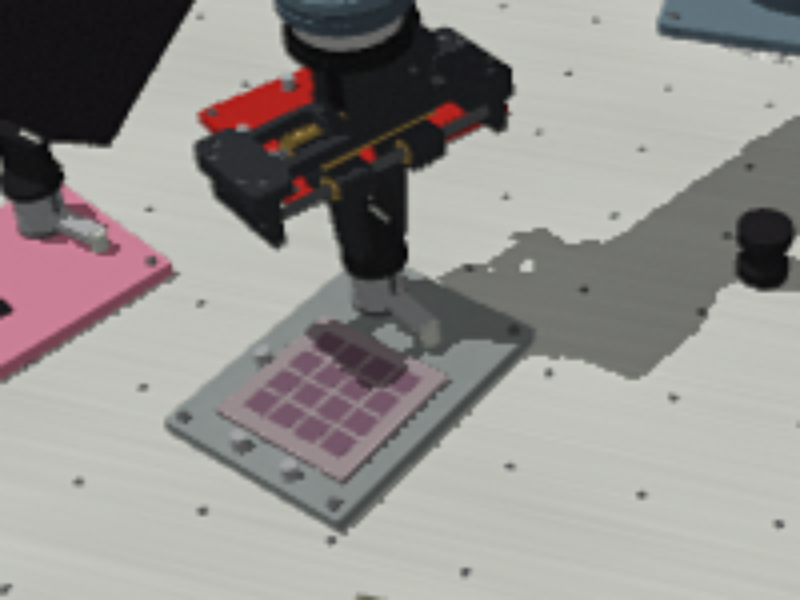

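```bash
cat >> h.py <<'E'
def tq(n=4):
    v=[]
    for _ in range(n): v.append(read_wrist_torque()); arm.wait(.02)
    return np.mean(v,0)
def yaw_now():
    X=Ro.from_quat(read_eef_rot()).as_matrix()[:,0]; return np.arctan2(X[1],X[0])
E
python3 - <<'E'
from h import *
b=tq(6); print("base",b.round(3),read_t(), yaw_now())
q0=np.array(read_joint_pos()); 
q=q0.copy(); y0=yaw_now()
for s in [.05,.1,.15,.2,.25,.3,.33,.36,.39,.42,.45,.48,.51,.54,.57,.6,.63,.66,.69,.72]:
    q[6]=q0[6]-s; arm.movej(q); t=tq()
    print(s,round(y0-yaw_now(),3),t.round(3),np.round(read_force(),1),round(read_t(),2))
    if abs(t[2]-b[2])>.11: break
np.save("q0.npy",q0)
E
```

```text
base [0.002 0.055 0.05 ] 6.8667 1.0039954204393524
0.05 0.049 [-0.009 -0.003 -0.048] [-0.3 -0.3  0.6] 7.18
0.1 0.098 [-0.008 -0.024 -0.086] [0.9 0.6 1.5] 7.5
```

Run:
```python
from h import *
q0=np.load("q0.npy"); q=q0.copy()
v=np.array([read_wrist_torque() for _ in range(5)]); print(v[:,2].round(3),read_t())
for s in [.16,.22,.28,.33,.38,.43]:
    q[6]=q0[6]-s; arm.movej(q); t=tq(6)
    print(s,round(1.004-yaw_now(),3),t.round(3),np.round(read_force(),1),np.round(read_joint_torque()[6],3),round(read_t(),2))
    if abs(t[2])>.15: break
im,_=camera("wrist"); cv2.imwrite("pics/w4.png",im)
```

```text
[-0.032 -0.032 -0.032 -0.032 -0.032] 7.5
0.16 0.158 [-0.041 -0.08  -0.041] [-0.  -1.1  0.9] 0.044 7.85
0.22 0.218 [-0.082 -0.099 -0.044] [-0.1 -1.1  0.7] 0.044 8.2
0.28 0.278 [-0.128 -0.179 -0.063] [ 0.6 -0.2  1.1] 0.043 8.55
0.33 0.328 [-0.184 -0.208 -0.064] [ 1.  -0.8  0.4] 0.045 8.9
0.38 0.379 [-0.228 -0.281 -0.039] [ 2.  -1.   0.3] 0.044 9.25
0.43 0.429 [-0.314 -0.316 -0.054] [ 1.5 -1.5 -0.3] 0.044 9.6
```

View pics/w4.png

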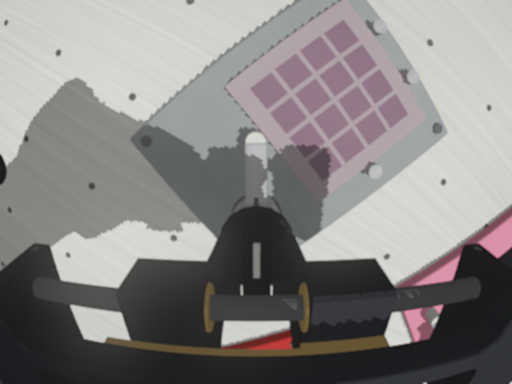

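Run:
```python
from h import *
q0=np.load("q0.npy"); q=q0.copy()
for s in np.arange(.46,.95,.03):
    q[6]=q0[6]-s; arm.movej(q); t=tq(3); j=read_joint_torque()[6]
    print(round(s,2),round(1.004-yaw_now(),3),t.round(3),np.round(read_force(),1),np.round(j,3),round(read_t(),2))
    if abs(j)>.13: break
im,_=camera("wrist"); cv2.imwrite("pics/w5.png",im)
```

```text
0.46 0.459 [-0.432 -0.399  0.087] [ 1.4 -1.3 -0. ] -0.102 9.95
0.49 0.489 [-0.446 -0.417  0.103] [ 2.4 -2.3  0.1] -0.144 10.25
```

View pics/w5.png

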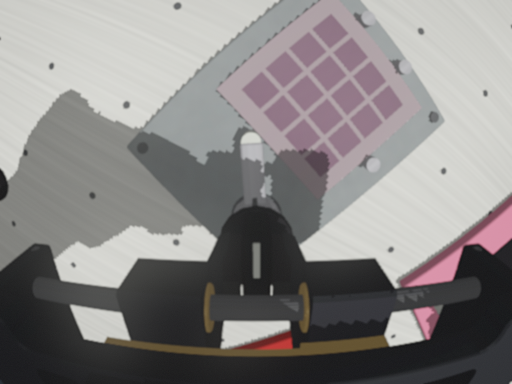

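Run:
```python
from h import *
k2=np.load("w2k.npy",allow_pickle=True).item(); k5=get_calibration("wrist")
def unproj(c,k,pts,z): return np.array([at_z("wrist",p,z,k) for p in pts])[:,:2]
for n,f,k in [("w2","pics/w2s.png",k2),("w5","pics/w5.png",k5)]:
    im=cv2.imread(f); lab=cv2.cvtColor(im,cv2.COLOR_BGR2LAB).astype(int)
    m=((lab[...,1]>131)&(lab[...,1]<155)&(lab[...,2]<130)).astype(np.uint8)
    m=cv2.morphologyEx(m,cv2.MORPH_CLOSE,np.ones((7,7)))
    nn,L,st,ce=cv2.connectedComponentsWithStats(m); 
    for i in np.argsort(-st[1:,4])[:3]+1: print(n,st[i],ce[i].round())
    vis=im.copy(); 
    cs,_=cv2.findContours(m,cv2.RETR_EXTERNAL,cv2.CHAIN_APPROX_NONE); cv2.drawContours(vis,cs,-1,(0,255,0),1)
    cv2.imwrite(f"pics/{n}_seg.png",cv2.resize(vis[:230,150:450],None,fx=2.6,fy=2.6))
print(read_t())
```

```text
w2 [ 271   14  114  113 7349] [329.  69.]
w2 [ 362  162  120  104 1652] [413. 219.]
w2 [ 180  264   93   44 1196] [238. 291.]
w5 [  217     0   204   198 21816] [321.  95.]
w5 [ 399  195  113   93 1360] [457. 248.]
w5 [412 305  28  36 339] [429. 322.]
10.3
```

View pics/w2_seg.png

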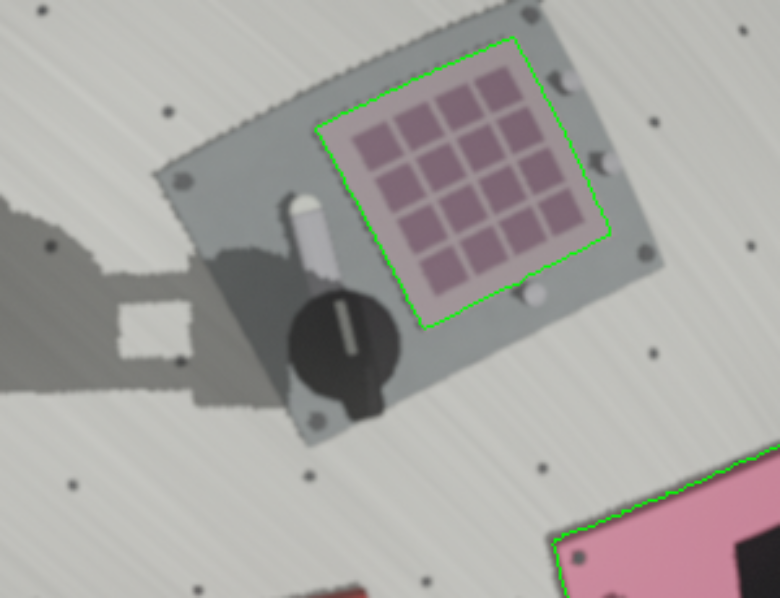

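View pics/w5_seg.png

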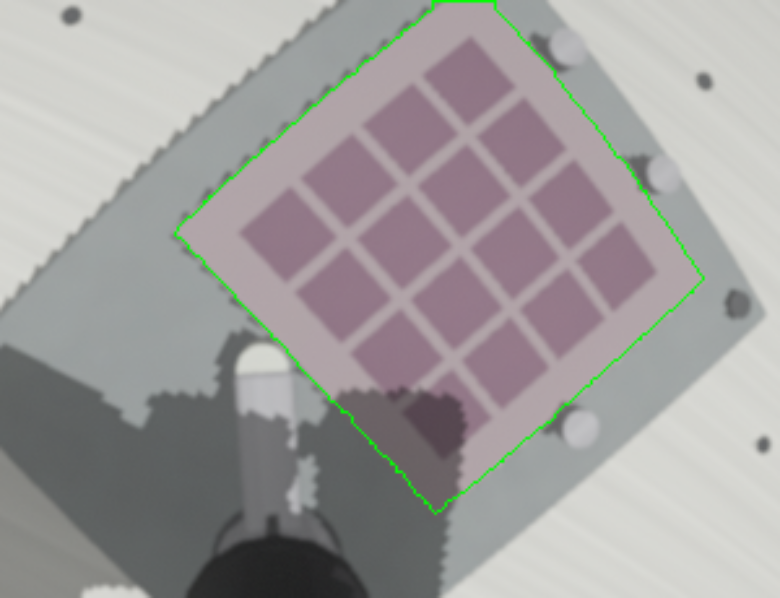

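Run:
```python
from h import *
k2=np.load("w2k.npy",allow_pickle=True).item(); k5=get_calibration("wrist")
u=lambda p,z,k:at_z("wrist",(p[0]/2.6+150,p[1]/2.6),z,k)[:2]
c2={n:u(p,.017,k2) for n,p in dict(A=(314,127),B=(514,38),C=(610,233),D=(424,329)).items()}
c5={n:u(p,.017,k5) for n,p in dict(A=(175,235),C=(703,279),D=(435,513)).items()}
for c in (c2,c5):
    v=c["C"]-c["D"]; print({a:(b*1000).round(1).tolist() for a,b in c.items()}, "DC",np.hypot(*v),np.degrees(np.arctan2(v[1],v[0])),"DA",np.hypot(*(c["A"]-c["D"])))
v=c2["C"]-c2["D"]; v/=np.hypot(*v); n=np.array([-v[1],v[0]])
for a in "ACD": print(a,"disp along",((c5[a]-c2[a])@v*1000).round(1),"side",((c5[a]-c2[a])@n*1000).round(1))
# pins tops z .022 
for k,ps in [(k2,[(567,81),(609,162),(535,293)]),(k5,[(567,46),(663,173),(580,428)])]:
    print([(u(p,.022,k)*1000).round(1).tolist() for p in ps], [round(float((u(p,.022,k)-(c2 if k is k2 else c5)["C"])@v*1000),1) for p in ps])
# base edge
e1,e2=u((157,175),.012,k2),u((308,445),.012,k2); w=e1-e2; print("base short edge",np.hypot(*w),np.degrees(np.arctan2(w[1],w[0])))
# roller/finger angle now: roller top z .03
r=u((264,358),.030,k5); ax=np.array([.4766,-.2018]); print("finger ang",np.degrees(np.arctan2(*(r-ax)[::-1])),np.hypot(*(r-ax)),"tool yaw",np.degrees(yaw_now()))
```

```text
{'A': [535.3, -134.5], 'B': [628.1, -166.8], 'C': [597.1, -257.8], 'D': [504.7, -227.8]} DC 0.09715238459496357 -18.006056019475555 DA 0.09821257479701567
{'A': [539.8, -138.5], 'C': [603.6, -261.9], 'D': [510.5, -231.0]} DC 0.0981233185445167 -18.353071601292886 DA 0.09704669012257572
A disp along 5.4 side -2.4
C disp along 7.5 side -1.8
D disp along 6.5 side -1.2
[[629.8, -195.8], [618.0, -233.9], [550.5, -250.7]] [11.9, 12.4, -46.5]
[[631.4, -196.6], [618.5, -234.5], [549.9, -250.5]] [6.2, 5.7, -54.6]
base short edge 0.13605658268444842 71.20510073094297
finger ang 31.896136325808143 0.05731117399188581 tool yaw 29.494585521461147
```

Run:
```python
from h import *
q0=np.load("q0.npy"); q=q0.copy()
for s in np.arange(.52,.84,.03):
    q[6]=q0[6]-s; arm.movej(q); t=tq(2); j=read_joint_torque()[6]
    print(round(s,2),round(1.004-yaw_now(),3),t.round(3),np.round(read_force(),1),np.round(j,3),round(read_t(),2))
    if abs(t[2])>.45: break
k=get_calibration("wrist");im,_=camera("wrist"); cv2.imwrite("pics/w6.png",cv2.resize(im[:300,150:450],None,fx=2,fy=2))
```

```text
0.52 0.519 [-0.527 -0.514  0.124] [ 3.3 -2.8 -0.2] -0.192 10.58
0.55 0.549 [-0.59  -0.541  0.163] [ 2.1 -2.8  0. ] -0.214 10.87
0.58 0.579 [-0.646 -0.551  0.185] [ 3.6 -2.4 -0.5] -0.222 11.15
0.61 0.609 [-0.689 -0.567  0.159] [ 2.9 -2.2 -0.8] -0.213 11.43
0.64 0.639 [-0.771 -0.644  0.148] [ 3.3 -3.9  0.3] -0.187 11.72
0.67 0.669 [-0.828 -0.658  0.114] [ 2.9 -3.8 -0.2] -0.149 12.0
0.7 0.699 [-0.876 -0.684  0.058] [ 3.4 -2.7 -1. ] -0.089 12.28
0.73 0.729 [-0.882 -0.638  0.028] [ 3.4 -4.2 -0.1] -0.039 12.57
0.76 0.76 [-0.856 -0.733 -0.021] [ 3.2 -3.3 -1. ] 0.003 12.85
0.79 0.79 [-0.828 -0.732 -0.08 ] [ 3.7 -4.9 -1.3] 0.023 13.13
0.82 0.82 [-0.891 -0.739 -0.067] [ 2.8 -4.2 -1. ] 0.022 13.42
```

View pics/w6.png

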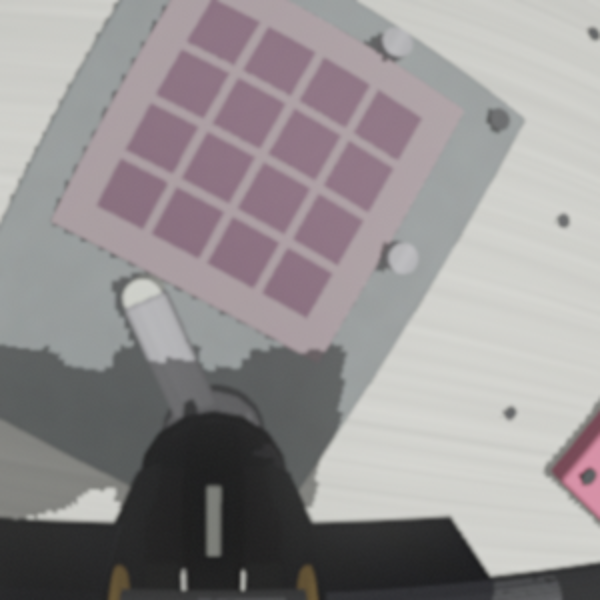

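Run:
```python
from h import *
q0=np.load("q0.npy"); q=q0.copy()
for s in [.85,.88,.90]:
    q[6]=q0[6]-s; arm.movej(q); t=tq(2); print(s,t.round(3),np.round(read_joint_torque()[6],3))
fingers.command_gripper(.06)
print(read_t(),np.round(read_force(),1),read_ee_pos(),read_finger_gap())
p=np.array(read_ee_pos()); arm.move_straight([p[0],p[1],.13],0.08)
arm.reach([.425,-.215,.20],down(0.75))
k=get_calibration("wrist"); im,d=camera("wrist"); cv2.imwrite("pics/w7.png",cv2.resize(im[:230,150:450],None,fx=2.6,fy=2.6))
f=192/np.tan(np.radians(k["fov_y"])/2); P=np.array(k["pose"])
V,U=np.mgrid[0:384,0:512]; x=(U-k["cx"])/f;y=(V-k["cy"])/f; r=np.hypot(x,y)+1e-9
m=(d>0)&(r<1.4); sc=np.tan(r)/r
W=np.stack([x*sc*d,y*sc*d,d],-1)[m]@P[:3,:3].T+P[:3,3]
near=np.hypot(W[:,0]-.4766,W[:,1]+.2018)<.06
for lo,hi in [(.082,.1),(.026,.034)]:
    T=W[near&(W[:,2]>lo)&(W[:,2]<hi)]; (cx,cy),wh,a=cv2.minAreaRect((T[:,:2]*1000).astype(np.float32))
    c=T[:,:2]-T[:,:2].mean(0); vt=np.linalg.svd(c,full_matrices=False)[2][0]
    mm=T[:,:2].mean(0)-[.4766,-.2018]
    print(len(T),cx,cy,wh,a,"pca",np.degrees(np.arctan2(vt[1],vt[0]))%180,"from axis",np.degrees(np.arctan2(mm[1],mm[0])))
im,_=camera("scene"); cv2.imwrite("pics/s7.png",cv2.resize(im,(800,600))); print(read_t())
```

```text
0.85 [-0.897 -0.713 -0.051] 0.023
0.88 [-0.883 -0.735 -0.052] 0.025
0.9 [-0.918 -0.702 -0.009] -0.004
15.125 [1.1 0.5 0.1] [ 0.47651667 -0.20178605  0.06000488] 0.060248249788118366
805 476.79937744140625 -202.28126525878906 (43.14521789550781, 14.881372451782227) 6.45364236831665 pca 6.041277484364343 from axis 43.85342424640389
470 510.0646667480469 -180.36163330078125 (39.946258544921875, 14.363199234008789) 33.87357711791992 pca 33.20388917958519 from axis 32.93516799877446
16.95
```

View pics/w7.png

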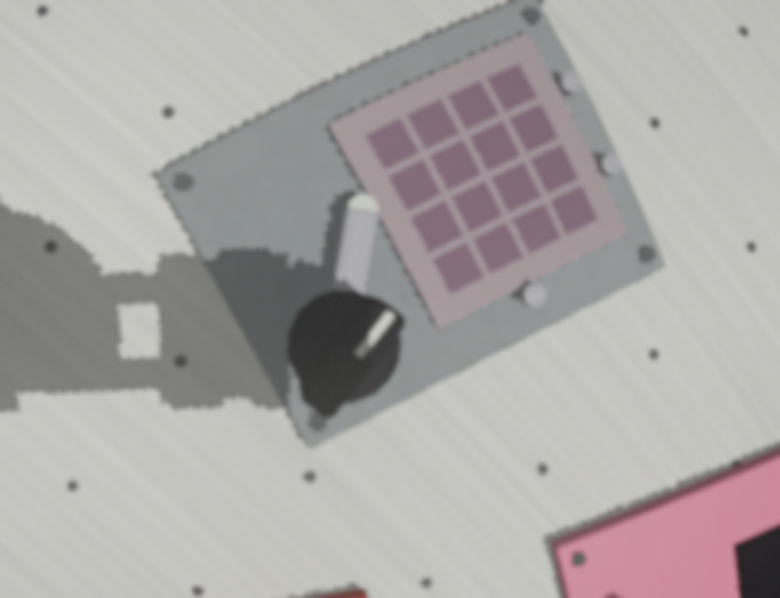

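View pics/s7.png

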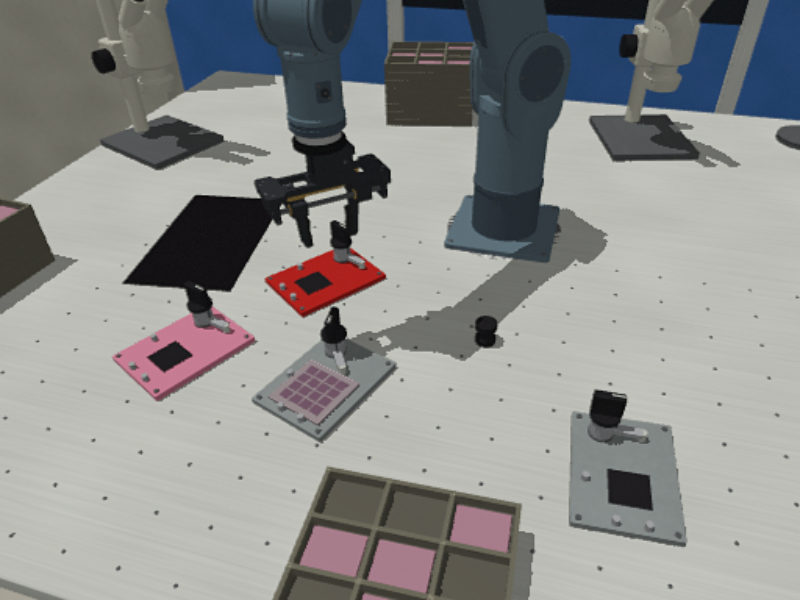

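Run:
```python
from h import *
arm.job_done(); print(read_t())
```

```text
the job is handed in; nothing more can be done
the job is handed in; nothing more can be done
```

The plate is clamped in its holder, one click was made and the job is handed in. The last clock reading before handing in was 17.0 s.

I gripped the wing knob of the grey holder with the plate, scene pixel (206, 240). The red and pink look-alikes and the empty grey holder were left alone. I turned the knob clockwise by 0.90 rad, then let go and backed off.

**Click:** Resistance began about 0.45 rad into the turn, peaked at 0.58 rad and fell to nothing by about 0.76 rad. That is one clutch slip with no second rise.

**Final look:**
- **Knob:** The bar points at about 6° and the finger at about 33°. That is about 0.47 rad of slip, between the clicks at 0.26 and 0.79.
- **Plate:** When the finger stopped, the plate had slid about 6.5 mm. The far pins' centres were 5.7–6.2 mm from its edge, where contact would be 5 mm, so the match is within about 1 mm of measuring error. In the last picture it lies against the far pins with the roller against it.
- **Bystanders:** The empty holder's knob and the loupe look unchanged in the scene picture.

**Disagreement:** I measured a finger angle of about 0.68 rad against the holder's sideways axis, not the stated stop of about 0.83. I took this as a different zero for the angle. The pin distances and the rise in resistance both point to a seated plate.

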